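# Gauge two bushings and lift the kit tote

### The arm

A 7-joint arm with a two-finger parallel gripper is mounted at the origin on the work surface. World frame = base frame: x ahead of the robot, y to its left, z up, the work surface at z = 0. Lengths are in m, angles in rad, forces in N, time in s.
With the tool pointing down it reaches from about 0.425 to 0.95 m from the base axis. Payload 4.7 kg.
Tool frame: the origin (TCP) lies midway between the tips of the shut fingers; the grasp point (between the pads) lies 19 mm behind it; z points along the fingers, y is the line along which they close (so a half turn about z gives the same grasp; the last joint's range is limited). The gripper opens to 87 mm and grips with 3 to 60 N. Pads are 19 mm wide; open, the fingers measure 117 mm over their backs; the gripper's body (75 mm by 190 mm) begins 51 mm behind the grasp point.
Start: joints at [-1.34, 0.469, -0.049, 1.532, 0.024, 1.141, -0.082], TCP at [0.173, 0.652, 0.223] pointing down, gripper open.
Joint ranges: [-2.59, 2.59], [-0.33, 1.99], [-1.39, 1.29], [0.1, 2.45], [-1.04, 4.18], [0.21, 1.99], [-2.66, 2.66]. Speed limits (rad/s): [2.57, 2.57, 3.14, 3.14, 3.14, 3.14, 3.14].

### API

Orientations are given as a unit quaternion [w, x, y, z].
In Python, from bench import r, viewer, spotter gives the robot as it stands. The module is installed in compiled form; this text tells all that it offers.
- The arm moves only by the tool step_arm, never from a script. Its argument "rows" is a list of rows, each an object of numbers: "tx", "ty", "tz": the shift along the tool's x, y, z in cm; "wx", "wy", "wz": the turn, a rotation vector about the tool's x, y, z in degrees; "claw": the finger opening in cm, from 0 to 8.7. In form: [{"tx": .., "ty": .., "tz": .., "wx": .., "wy": .., "wz": .., "claw": ..}, ...]. A call has 1 to 8 rows; each row is the pose to reach, as a shift and turn from the pose commanded when the call began, along the tool's axes at that moment; what a row does not reach only later rows make up. A row lasts 1/10 s, in which the tool goes at most 50 mm and 8.59 degrees, less where a joint would pass 70% of its speed; a pose out of reach is approached as far as the arm can. A call with a gripper value outside its range is refused whole. The fingers move at their own pace and stop on an object; "force" is the grip in N (left out, the last holds). Time passes only in rows, so rows that repeat a pose let the fingers close. It gives the time, the measured TCP pose, the force, the opening and the grip force at its end, in the units of the state.
- r.get_obs(): the state, without advancing time (a new reading comes with each control period).
- viewer.snapshot(name): name is "scene" or "side" or "wrist"; returns a dict with "img" (420x560x3 uint8, red, green, blue), "depth" (420x560 float32, m along the optical axis (not along the pixel's ray), 0 where there is no reading), "intrinsics" (3x3 intrinsics, pixels), "origin" and "attitude" of the camera in the world; the wrist camera has in their place "mount" (4x4, takes a point from camera to tool coordinates, whose origin is the TCP and whose axes are the flange's). Camera axes: x right, y down, z forward; pixel columns grow to the right and rows downward; lengths in m; the calibration is good to about 2 mm. A picture is of the moment at which its call begins: read the wrist's pose just before it.
- r.close_job(): hands the job in; it is judged then, once.
Trained networks look in a picture, given as the dict that the camera call returned (one of the last four; its "shot" number tells which), for a name from the list of things; names that differ only in an ending like _2 or _b are one class to them, and where a whole thing is asked for, a point or a joint stands for the part that bears it (a point fixed in the world has none). Each returns a list of dicts, best first, with "p" (0 to 1); they miss things now and then, are a little off and sometimes report something else, mostly with a low value. They report only what shows in the picture. A call takes as long as a camera call. They do not tell look-alikes from the thing itself.
- spotter.silhouettes(name, picture): "pixels" (420x560 bool, what is visible of it) and "box" ([left, top, right, bottom] in pixels, round what is visible of it).
- spotter.landmark_of(name, picture): "location" ([column, row] in pixels: a listed point, or the origin of a listed thing).
The state is a dict: "t": time; "joint_pos": joint angles; "qvel": joint speeds; "joint_efforts": joint torques, N m; "ee_pos": TCP position; "orientation": TCP orientation; "contact_force": force on the tool from outside, world axes, zero at the start; "ft_torque": the same for the moment, N m; "opening": opening from 0.0 (shut) to 1.0 (fully open); "gripper_force": force on a finger pad.
Only numpy, scipy, OpenCV 4.12 (cv2) and the standard library are available. Lean on these libraries where they do the work, as an engineer would, in place of code of your own. Each camera call takes 0.05 s, during which the arm holds its last target. There are 200 camera calls.

### The job

Try the two bronze bushings one after the other on the steel gauge pin in the vice, putting each away before you take the next: the one that slides right down to the vice jaws goes into the empty end pocket of the blue tote, the one that stops on the tip of the pin goes into the red scrap bin. Then lift the tote by its grip about 10 cm clear of the bench, with the bushing and the two nuts in it, and finish while holding it there, level and still, the gripper alone carrying it. Leave the other things on the bench undisturbed.

Things in the scene. Friction and masses are not known exactly. Their poses are not given: they have to be found in the camera images.
- bushing_1: plain bronze bushing (a thick tube), outside diameter 42 mm, 36 mm long, about 0.2 kg; at the start it stands on end on the bench. Origin: centre of its underside, z along its bore. One of the two bushings has a 32 mm bore and the other a 27 mm bore; which one this is shows only on the gauge pin (or by looking at the bore)
- bushing_2: the other bushing, the same outside (diameter 42 mm, 36 mm long, about 0.2 kg), standing on end; same origin and axes. Its bore is the one of 32 and 27 mm that the first has not
- pin_tip (a point): centre of the flat top end of the gauge pin: a bright steel pin of 30 mm diameter, clamped upright in the vice, its last 4 mm tapered to 22 mm; it stands 45 mm out of the jaws, tip 107 mm above the bench. The 32 mm bore slides over it with 1 mm play all round; the 27 mm bore comes to rest on the taper about 2.5 mm below the tip
- pin_foot (a point): point on the pin's axis level with the flat tops of the vice jaws, 62 mm above the bench; a bushing that is fully down stands here with its underside on the jaws (jaws 100 mm wide, together 106 mm long, level on top)
- gauge_pin: the gauge pin itself, fixed in the vice; origin on its axis 20 mm above the bench, z up
- vice: low machine vice, fixed to the bench; origin on the bench below the pin. Its own x points away from the screw: it runs from 170 mm (screw handle) behind the pin to 100 mm beyond it, 100 mm wide (screw handle 146 mm wide), no part but the pin higher than 62 mm
- tote: loose blue plastic tote, about 0.4 kg: open tray 160 mm wide (its x), 330 mm long (its y), walls 55 mm high, floor and walls 4 mm. Cross partitions 75 mm either side of the middle, 50 mm high, make end pockets 84 by 152 mm inside: the -y one empty at the start, the +y one with two nuts; a lengthwise web between carries the grip. Origin: centre of its underside
- tote_grip (a point): centre of the tote's black grip: a level bar along the tote's y, 150 mm long, 20 mm wide (tote's x) and 22 mm high, this point 110 mm above the tote's underside; free on both sides and below over its middle 110 mm (a 6 mm web ends 45 mm below)
- tote_pocket (a point): centre of the floor of the tote's empty end pocket (tote's -y end), 4 mm above the underside
- nut_1: steel hex nut, 36 mm across flats, 19 mm high, about 0.11 kg, lying flat in the tote's +y pocket; origin: centre of its underside
- nut_2: a second hex nut of the same kind, beside it; origin: centre of its underside
- scrap_bin: red stacking bin, fixed: 160 mm (its x) by 130 mm (its y) outside, walls 4 mm thick and 75 mm high, the front (-x side, towards the robot) only 45 mm, floor 4 mm thick. Origin: centre of its underside
- spray_can: yellow spray can standing, 52 mm across, 170 mm high; not to be disturbed
- funnel: orange funnel standing mouth down, 104 mm across, 120 mm high; not to be disturbed
- hammer: hammer lying on the bench, 280 mm long; origin at the middle of its length; not to be disturbed
- spanner: spanner lying flat, 200 mm long, 8 mm thick; not to be disturbed
- grease_tin: grey tin with a black lid, 76 mm across, 75 mm high; not to be disturbed
Mind the look-alikes: they are no part of the job. Leave any black or green look-alike of the bushing_2 alone.

How it is judged:
By the outcome, as a careful person would: the job done as asked, in the order asked, and still so for the second after the job is handed in, while the arm keeps its last pose, push and grip.
It also fails if it takes over 69 s, if anything falls off the work surface, if the arm or the gripper's body presses on something with over 40 N, if the wrist force passes 120 N, or if a joint passes its speed limit or range.

## Working session

There is one attempt and no reset: what is moved stays moved. The work goes in short steps, Python scripts to look and compute and a tool call to move; the robot and the scene stay as the last step left them, time stands still between calls to the robot, and variables do not carry over. Pictures are saved under pics/ and viewed, at most 10 in all, crops included, and the job is handed in when it is done.

Besides the shell and the picture viewer there is one more tool, called after "Call:" in YAML: its name, and indented under it one key for each argument. step_arm: Moves the arm, as the interface text tells. Its arguments: {"type":"object","properties":{"rows":{"type":"array","items":{"type":"object","properties":{"tx":{"type":"number"},"ty":{"type":"number"},"tz":{"type":"number"},"wx":{"type":"number"},"wy":{"type":"number"},"wz":{"type":"number"},"claw":{"type":"number"}}}},"force":{"type":"number"}},"required":["rows"]}

```bash
mkdir -p pics; cat > h.py <<'E'
import numpy as np, cv2
from scipy.spatial.transform import Rotation as R
from bench import r, viewer, spotter
def q(o): w=np.array(o); return R.from_quat([w[1],w[2],w[3],w[0]])
def snap(n):
    o=r.get_obs(); s=viewer.snapshot(n)
    if n=="wrist":
        T=np.eye(4); T[:3,:3]=q(o["orientation"]).as_matrix(); T[:3,3]=o["ee_pos"]
        s["T"]=T@np.array(s["mount"])
    else:
        A=np.array(s["attitude"]); T=np.eye(4)
        T[:3,:3]=A if A.shape==(3,3) else q(A).as_matrix(); T[:3,3]=s["origin"]; s["T"]=T
    return s
def cloud(s):
    d=s["depth"]; K=np.array(s["intrinsics"]); v,u=np.indices(d.shape)
    P=np.stack([(u-K[0,2])/K[0,0]*d,(v-K[1,2])/K[1,1]*d,d],-1)
    return P@s["T"][:3,:3].T+s["T"][:3,3]
def ray(s,px,z):
    K=np.array(s["intrinsics"]); c=s["T"][:3,:3]@np.array([(px[0]-K[0,2])/K[0,0],(px[1]-K[1,2])/K[1,1],1])
    o=s["T"][:3,3]; return o+c*(z-o[2])/c[2]
def save(s,n): cv2.imwrite(f"pics/{n}.png",cv2.cvtColor(s["img"],cv2.COLOR_RGB2BGR))
E
python3 - <<'E'
from h import *
np.set_printoptions(precision=4,suppress=True)
o=r.get_obs(); print(o["ee_pos"],o["orientation"],o["t"],q(o["orientation"]).as_matrix())
ims=[]
for n in ("scene","side"):
    s=snap(n); print(n,np.array(s["attitude"]).shape,s["T"]); save(s,n); P=cloud(s); ims.append(s["img"])
    for k in ("bushing_1","tote","scrap_bin","vice","spray_can","funnel","hammer","spanner","grease_tin","nut_1"):
        for m in spotter.silhouettes(k,s)[:4]:
            pts=P[m["pixels"]&(s["depth"]>0)]
            print(k,round(m["p"],2),m["box"],pts.min(0),pts.max(0)) if len(pts) else None
    for k,z in (("pin_tip",.107),("pin_foot",.062),("tote_grip",.11),("tote_pocket",.004),("bushing_1",0),("tote",0),("scrap_bin",0),("vice",0),("nut_1",.004)):
        for m in spotter.landmark_of(k,s)[:4]: print("  L",k,round(m["p"],2),m["location"],ray(s,m["location"],z))
E
```

```text
[0.1732 0.6518 0.2215] [-0.0001  0.1295  0.9916 -0.001 ] 0.0 [[-0.9664  0.2569 -0.0004]
 [ 0.2569  0.9664 -0.0019]
 [-0.0001 -0.002  -1.    ]]
scene (4,) [[ 0.8399  0.2726 -0.4693  1.2576]
 [ 0.5423 -0.4566  0.7053 -1.1094]
 [-0.022  -0.8469 -0.5313  0.9474]
 [ 0.      0.      0.      1.    ]]
bushing_1 0.79 [145.8, 288.8, 163.3, 308.6] [ 0.38   -0.4681 -0.0037] [ 0.4249 -0.4141  0.0406]
bushing_1 0.68 [271.1, 163.5, 362.6, 224.8] [ 0.42    0.0908 -0.0029] [0.6205 0.5446 0.1253]
bushing_1 0.65 [195.3, 310.3, 209.8, 330.3] [ 0.5488 -0.4628 -0.0005] [ 0.592  -0.4211  0.0404]
bushing_1 0.55 [167.8, 300.6, 187.2, 321.3] [ 0.4301 -0.4698 -0.0048] [ 0.5071 -0.3939  0.0421]
tote 0.75 [275.0, 162.8, 360.4, 230.7] [ 0.3727  0.0908 -0.0048] [0.6205 0.5446 0.1253]
scrap_bin 0.82 [207.6, 258.6, 280.1, 325.1] [ 0.4763 -0.3757 -0.0035] [ 0.6856 -0.1753  0.0797]
vice 0.65 [212.4, 210.1, 301.0, 262.7] [ 0.3192 -0.1208 -0.0038] [0.6147 0.0586 0.109 ]
spray_can 0.69 [210.0, 260.5, 281.0, 323.3] [ 0.4752 -0.3757 -0.0018] [ 0.6856 -0.1537  0.0797]
spray_can 0.63 [337.2, 203.6, 358.0, 260.3] [ 0.6191  0.
[... 3244 characters left out ...]
0.4528 0.4529 0.11  ]
  L tote_pocket 0.84 [259.6, 279.5] [0.5121 0.1524 0.004 ]
  L bushing_1 0.66 [311.8, 152.9] [ 0.5739 -0.4581  0.    ]
  L bushing_1 0.64 [352.4, 180.1] [ 0.4064 -0.3452  0.    ]
  L bushing_1 0.62 [338.0, 157.4] [ 0.4837 -0.4592  0.    ]
  L bushing_1 0.56 [290.3, 172.7] [ 0.6015 -0.3212  0.    ]
  L tote 0.73 [235.5, 316.3] [0.521  0.2747 0.    ]
  L tote 0.4 [326.8, 204.5] [ 0.4455 -0.1983  0.    ]
  L scrap_bin 0.57 [288.8, 172.3] [ 0.6068 -0.3218  0.    ]
  L vice 0.65 [288.2, 228.0] [ 0.5148 -0.0602  0.    ]
  L nut_1 0.58 [223.4, 360.4] [0.4939 0.3941 0.004 ]
  L nut_1 0.56 [188.6, 349.4] [0.5752 0.394  0.004 ]
  L nut_1 0.28 [318.8, 320.9] [0.3392 0.2272 0.004 ]
```

```bash
python3 - <<'E'
import cv2
a=cv2.imread("pics/scene.png")[145:345,105:385]; b=cv2.imread("pics/side.png")[130:400,150:410]
cv2.imwrite("pics/a.png",cv2.resize(a,None,fx=2.8,fy=2.8,interpolation=2)); cv2.imwrite("pics/b.png",cv2.resize(b,None,fx=2.2,fy=2.2,interpolation=2))
E
```

```text
(no output)
```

View pics/a.png

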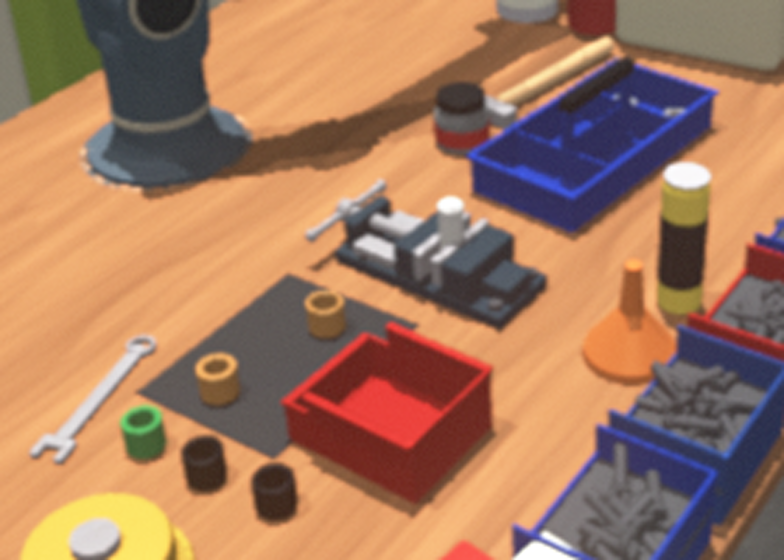

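View pics/b.png

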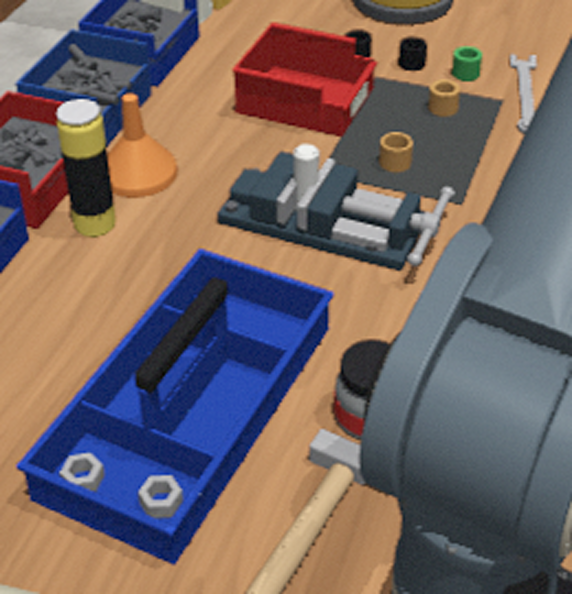

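The pictures show two bronze bushings on the dark mat (a.png 325,315 and 218,380; the first looks thinner-walled). Black and green look-alikes stand beyond them. The pin is at (450,220), the tote has its empty pocket towards the vice, and the nuts are at the far end. Next I refine these positions by colour and depth.

```bash
cat >> h.py <<'E'
from scipy.optimize import least_squares
def circ(p):
    f=least_squares(lambda c:np.hypot(p[:,0]-c[0],p[:,1]-c[1])-c[2],[*p[:,:2].mean(0),.02],loss="soft_l1",f_scale=.002).x
    return f
def near(P,x,y,d): return np.hypot(P[...,0]-x,P[...,1]-y)<d
E
python3 - <<'E'
from h import *
np.set_printoptions(precision=4,suppress=True)
for n in ("scene","side"):
    s=snap(n); P=cloud(s); I=s["img"].astype(int); ok=s["depth"]>0
    for x,y in ((.44,-.2),(.415,-.35)):
        m=near(P,x,y,.05)&ok&(P[...,2]>.004)&(P[...,2]<.05)&(I[...,0]-I[...,2]>45)
        p=P[m]; t=p[p[:,2]>.032]
        v,u=np.nonzero(m); print(n,"bush",len(p),p[:,2].max(),"rim",circ(t),t[:,:2].min(0),t[:,:2].max(0),"midbox",ray(s,((u.min()+u.max())/2,v.min()),.036))
    m=near(P,.515,-.053,.05)&ok&(P[...,2]>.101); p=P[m]; print("pin top",len(p),p.mean(0),p.min(0),p.max(0))
    for nm,c in (("tote",2),("bin",0)):
        j=np.argmax(I,-1)==c; I2=np.sort(I,-1)
        lo,hi,z0,z1=((.05,.5,.049,.062) if c==2 else (-.42,-.15,.068,.082))
        m=ok&j&(I2[...,2]-I2[...,1]>40)&(P[...,2]>z0)&(P[...,2]<z1)&(P[...,0]>.4)&(P[...,0]<.75)&(P[...,1]>lo)&(P[...,1]<hi)
        p=P[m][:,:2].astype(np.float32); print(nm,len(p),cv2.minAreaRect(p),cv2.boxPoints(cv2.minAreaRect(p)).tolist())
    m=ok&(P[...,2]>.108)&(P[...,2]<.13)&(P[...,0]>.42)&(P[...,0]<.62)&(P[...,1]>.15)&(P[...,1]<.38)&(I.max(-1)<90)
    p=P[m][:,:2].astype(np.float32); print("grip",len(p),p.mean(0) , cv2.minAreaRect(p), P[m][:,2].max())
E
```

```text
scene bush 187 0.03903675346073121 rim [ 0.4404 -0.2034  0.0181] [ 0.4185 -0.2248] [ 0.4594 -0.1815] midbox [ 0.43   -0.1881  0.036 ]
scene bush 219 0.03961208630054569 rim [ 0.4124 -0.3482  0.0173] [ 0.3907 -0.3692] [ 0.434  -0.3257] midbox [ 0.4001 -0.3317  0.036 ]
pin top 44 [ 0.5121 -0.058   0.1057] [ 0.4966 -0.0753  0.1011] [ 0.5251 -0.0433  0.1105]
tote 491 ((0.5210784673690796, 0.2700548768043518), (0.34745997190475464, 0.17132407426834106), 83.62349700927734) [[0.4166516959667206, 0.10691338777542114], [0.586915910243988, 0.08788591623306274], [0.6255052089691162, 0.43319636583328247], [0.45524102449417114, 0.45222383737564087]]
bin 411 ((0.6176890730857849, -0.3033323287963867), (0.1442941278219223, 0.13303321599960327), 87.88497924804688) [[0.5485551357269287, -0.3729754090309143], [0.6814976930618286, -0.377885103225708], [0.6868230104446411, -0.23368924856185913], [0.5538804531097412, -0.22877955436706543]]
grip 136 [0.5243 0.2589] ((0.524415135383606, 0.2629837989807129), (0.1441253125667572, 0.020304668694734573), 82.500244140625) 0.12450465225751484
side bush 220 0.041
[... 361 characters left out ...]
973145, 0.2730380892753601), (0.34037891030311584, 0.16968275606632233), 83.90402221679688) [[0.417989581823349, 0.11282064020633698], [0.5867128372192383, 0.09480132162570953], [0.6228591203689575, 0.43325555324554443], [0.4541358947753906, 0.4512748718261719]]
bin 348 ((0.6180113554000854, -0.301257848739624), (0.14884231984615326, 0.13122552633285522), 86.968017578125) [[0.548554003238678, -0.37210434675216675], [0.6795958876609802, -0.379045307636261], [0.6874687075614929, -0.2304113507270813], [0.5564268231391907, -0.22347038984298706]]
grip 617 [0.5177 0.2805] ((0.5191017389297485, 0.27489137649536133), (0.15026308596134186, 0.022789034992456436), 84.40828704833984) 0.12729042986540562
```

Call:
step_arm:
  rows:
    - {"tz": -5,"claw": 7.5,"wz": 8.5}
    - {"tz": -5,"wz": 17,"claw": 7.5}
    - {"tz": -5,"wz": 25,"claw": 7.5}
    - {"tz": -5,"wz": 34,"claw": 7.5}
    - {"tz": -5,"wz": 42,"claw": 7.5}
    - {"tz": -5,"wz": 51,"claw": 7.5}
    - {"tz": -5,"wz": 59,"claw": 7.5}
    - {"tz": -5,"wz": 68,"claw": 7.5}

```text
invalid input at $.rows[0]: expected keys tx, ty, tz, wx, wy, wz, claw
```

Call:
step_arm:
  rows:
    - {"tx": -5,"ty": -3,"tz": -1,"wx": 0,"wy": 0,"wz": 8.5,"claw": 7.5}
    - {"tx": -9,"ty": -6,"tz": -2,"wx": 0,"wy": 0,"wz": 17,"claw": 7.5}
    - {"tx": -13,"ty": -9,"tz": -2,"wx": 0,"wy": 0,"wz": 25.5,"claw": 7.5}
    - {"tx": -17,"ty": -12,"tz": -2,"wx": 0,"wy": 0,"wz": 34,"claw": 7.5}
    - {"tx": -21,"ty": -15,"tz": -2,"wx": 0,"wy": 0,"wz": 42.5,"claw": 7.5}
    - {"tx": -25,"ty": -18,"tz": -2,"wx": 0,"wy": 0,"wz": 51,"claw": 7.5}
    - {"tx": -29,"ty": -21,"tz": -2,"wx": 0,"wy": 0,"wz": 59.5,"claw": 7.5}
    - {"tx": -33,"ty": -24,"tz": -2,"wx": 0,"wy": 0,"wz": 68,"claw": 7.5}

```text
t: 2.9
ee_pos: [0.4255, 0.3418, 0.2429]
orientation: [-0.0, 0.664, 0.748, 0.001]
contact_force: [1.6, 0.9, 0.3]
opening: 0.862
gripper_force: 0.0
```

Call:
step_arm:
  rows:
    - {"tx": -5,"ty": -0.2,"tz": 0,"wx": 0,"wy": 0,"wz": 3,"claw": 7.5}
    - {"tx": -10,"ty": -0.5,"tz": 0,"wx": 0,"wy": 0,"wz": 7.1,"claw": 7.5}
    - {"tx": -15,"ty": -0.7,"tz": 0,"wx": 0,"wy": 0,"wz": 7.1,"claw": 7.5}
    - {"tx": -20,"ty": -1,"tz": 0,"wx": 0,"wy": 0,"wz": 7.1,"claw": 7.5}
    - {"tx": -25,"ty": -1.2,"tz": 0,"wx": 0,"wy": 0,"wz": 7.1,"claw": 7.5}
    - {"tx": -30,"ty": -1.4,"tz": 0,"wx": 0,"wy": 0,"wz": 7.1,"claw": 7.5}
    - {"tx": -35,"ty": -1.7,"tz": 0,"wx": 0,"wy": 0,"wz": 7.1,"claw": 7.5}
    - {"tx": -39.6,"ty": -1.9,"tz": 0,"wx": 0,"wy": 0,"wz": 7.1,"claw": 7.5}

```text
t: 3.7
ee_pos: [0.4544, -0.0541, 0.243]
orientation: [0.0, 0.707, 0.707, 0.001]
contact_force: [0.4, 0.9, 0.1]
opening: 0.863
gripper_force: 0.0
```

Call:
step_arm:
  rows:
    - {"tx": -4.7,"ty": -0.7,"tz": 1,"wx": 0,"wy": 0,"wz": 0,"claw": 7.5}
    - {"tx": -9.5,"ty": -1.4,"tz": 2,"wx": 0,"wy": 0,"wz": 0,"claw": 7.5}
    - {"tx": -14,"ty": -2,"tz": 4,"wx": 0,"wy": 0,"wz": 0,"claw": 7.5}
    - {"tx": -14,"ty": -2,"tz": 7,"wx": 0,"wy": 0,"wz": 0,"claw": 7.5}
    - {"tx": -14,"ty": -2,"tz": 10,"wx": 0,"wy": 0,"wz": 0,"claw": 7.5}
    - {"tx": -14,"ty": -2,"tz": 10,"wx": 0,"wy": 0,"wz": 0,"claw": 7.5}

```text
t: 4.3
ee_pos: [0.432, -0.1911, 0.1397]
orientation: [-0.003, 0.707, 0.707, -0.002]
contact_force: [-0.2, -0.5, 0.2]
opening: 0.864
gripper_force: 0.0
```

```bash
python3 - <<'E'
from h import *
np.set_printoptions(precision=4,suppress=True)
s=snap("wrist"); save(s,"w1"); P=cloud(s); I=s["img"].astype(int); ok=s["depth"]>0
print(r.get_obs()["ee_pos"],s["T"])
for x,y in ((.44,-.2),(.415,-.35)):
    m=near(P,x,y,.045)&ok&(P[...,2]>.028)&(P[...,2]<.05)&(I[...,0]-I[...,2]>45)
    p=P[m]
    if len(p)>30:
        c=circ(p); d=np.hypot(p[:,0]-c[0],p[:,1]-c[1]); print(len(p),c,p.min(0),p.max(0),np.percentile(d,[1,5,50,95,99]))
E
```

```text
[ 0.4336 -0.1916  0.1416] [[ 1.      0.0012 -0.0073  0.4324]
 [-0.0007 -0.9674 -0.2534 -0.1215]
 [-0.0074  0.2534 -0.9673  0.3004]
 [ 0.      0.      0.      1.    ]]
1034 [ 0.4379 -0.2001  0.0182] [ 0.4178 -0.2211  0.028 ] [ 0.4584 -0.1801  0.0366] [0.0154 0.0159 0.0183 0.0205 0.021 ]
```

View pics/w1.png

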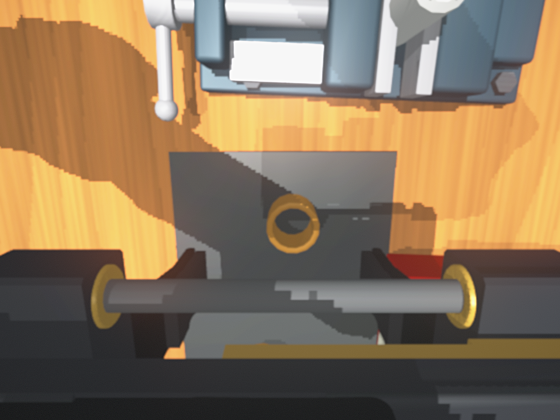

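The wrist view shows the nearer bushing at (293,223). Its inner radius measures about 15.7 mm, so it is probably the 32 mm one. I go down to it.

Call:
step_arm:
  rows:
    - {"tx": 0,"ty": 0,"tz": 2,"wx": 0,"wy": 0,"wz": 0,"claw": 7.5}
    - {"tx": 0,"ty": 0,"tz": 5,"wx": 0,"wy": 0,"wz": 0,"claw": 7.5}
    - {"tx": 0,"ty": 0,"tz": 7,"wx": 0,"wy": 0,"wz": 0,"claw": 7.5}
    - {"tx": 0,"ty": 0,"tz": 7,"wx": 0,"wy": 0,"wz": 0,"claw": 7.5}
    - {"tx": 0,"ty": 0,"tz": 7,"wx": 0,"wy": 0,"wz": 0,"claw": 7.5}

```text
t: 4.85
ee_pos: [0.436, -0.1921, 0.074]
orientation: [0.001, 0.707, 0.707, 0.001]
contact_force: [0.6, -0.4, -0.1]
opening: 0.864
gripper_force: 0.0
```

Call:
step_arm:
  rows:
    - {"tx": -0.8,"ty": 0.3,"tz": 1,"wx": 0,"wy": 0,"wz": 0,"claw": 7.5}
    - {"tx": -0.8,"ty": 0.3,"tz": 3.5,"wx": 0,"wy": 0,"wz": 0,"claw": 7.5}
    - {"tx": -0.8,"ty": 0.3,"tz": 6.3,"wx": 0,"wy": 0,"wz": 0,"claw": 7.5}
    - {"tx": -0.8,"ty": 0.3,"tz": 6.3,"wx": 0,"wy": 0,"wz": 0,"claw": 7.5}
    - {"tx": -0.8,"ty": 0.3,"tz": 6.3,"wx": 0,"wy": 0,"wz": 0,"claw": 4.5}
    - {"tx": -0.8,"ty": 0.3,"tz": 6.3,"wx": 0,"wy": 0,"wz": 0,"claw": 3.5}
    - {"tx": -0.8,"ty": 0.3,"tz": 6.3,"wx": 0,"wy": 0,"wz": 0,"claw": 3.5}
    - {"tx": -0.8,"ty": 0.3,"tz": 6.3,"wx": 0,"wy": 0,"wz": 0,"claw": 3.5}
  force: 25

```text
t: 5.65
ee_pos: [0.4384, -0.1999, 0.0105]
orientation: [0.001, 0.707, 0.707, 0.001]
contact_force: [-0.1, -0.1, -0.7]
opening: 0.585
gripper_force: 0.0
```

Call:
step_arm:
  rows:
    - {"tx": 0,"ty": 0,"tz": 0,"wx": 0,"wy": 0,"wz": 0,"claw": 3.5}
    - {"tx": 0,"ty": 0,"tz": 0,"wx": 0,"wy": 0,"wz": 0,"claw": 3.5}
    - {"tx": 0,"ty": 0,"tz": 0,"wx": 0,"wy": 0,"wz": 0,"claw": 3.5}

```text
t: 5.95
ee_pos: [0.4381, -0.1999, 0.01]
orientation: [0.0, 0.707, 0.707, 0.0]
contact_force: [-0.3, 1.0, 5.6]
opening: 0.473
gripper_force: 25.0
```

Call:
step_arm:
  rows:
    - {"tx": 0,"ty": 0,"tz": -3,"wx": 0,"wy": 0,"wz": 0,"claw": 3.5}
    - {"tx": 0,"ty": 0,"tz": -7,"wx": 0,"wy": 0,"wz": 0,"claw": 3.5}
    - {"tx": 0,"ty": 1,"tz": -11,"wx": 0,"wy": 0,"wz": 0,"claw": 3.5}
    - {"tx": 2,"ty": 3,"tz": -14,"wx": 0,"wy": 0,"wz": 0,"claw": 3.5}
    - {"tx": 5,"ty": 5,"tz": -15,"wx": 0,"wy": 0,"wz": 0,"claw": 3.5}
    - {"tx": 8,"ty": 7.2,"tz": -15,"wx": 0,"wy": 0,"wz": 0,"claw": 3.5}
    - {"tx": 8,"ty": 7.2,"tz": -15,"wx": 0,"wy": 0,"wz": 0,"claw": 3.5}
    - {"tx": 8,"ty": 7.2,"tz": -15,"wx": 0,"wy": 0,"wz": 0,"claw": 3.5}

```text
t: 6.75
ee_pos: [0.5093, -0.1189, 0.1588]
orientation: [-0.001, 0.706, 0.708, -0.001]
contact_force: [-0.2, 0.1, -2.5]
opening: 0.474
gripper_force: 25.0
```

```bash
python3 - <<'E'
from h import *
np.set_printoptions(precision=4,suppress=True)
o=r.get_obs(); print(o["ee_pos"],o["orientation"],o["opening"],o["contact_force"])
s=snap("wrist"); save(s,"w2"); P=cloud(s); ok=s["depth"]>0; I=s["img"].astype(int)
m=near(P,.511,-.053,.04)&ok&(P[...,2]>.1045)&(P[...,2]<.112)
p=P[m]; v,u=np.nonzero(m); print(len(p),p.mean(0),np.median(p,0),p.min(0),p.max(0)); print(cv2.minEnclosingCircle(p[:,:2].astype(np.float32)), u.min(),u.max(),v.min(),v.max())
m=near(P,.511,-.053,.03)&ok&(P[...,2]>.07)&(P[...,2]<.1); p=P[m]; print("shaft",len(p)); f=least_squares(lambda c:np.hypot(p[:,0]-c[0],p[:,1]-c[1])-.015,[.511,-.053],loss="soft_l1",f_scale=.001).x; print(f)
# held bushing
m=ok&near(P,*o["ee_pos"][:2],.035)&(I[...,0]-I[...,2]>45); p=P[m]; print("bush",len(p)); print(p.min(0),p.max(0)) if len(p) else 0
for q_ in spotter.landmark_of("pin_tip",s): print(q_["p"],q_["location"],ray(s,q_["location"],.107))
E
```

```text
[ 0.5093 -0.1189  0.1588] [-0.0006  0.7061  0.7081 -0.0007] 0.4738852946874692 [-0.1732  0.0639 -2.4831]
1238 [ 0.5089 -0.0536  0.1055] [ 0.5087 -0.0535  0.1055] [ 0.4964 -0.0656  0.1045] [ 0.521  -0.0412  0.1079]
((0.5093156099319458, -0.05328921973705292), 0.013086386024951935) 263 305 108 151
shaft 3
[ 0.5083 -0.0531]
bush 10328
[ 0.4748 -0.1482 -0.0052] [ 0.544  -0.093   0.2586]
0.7 [284.5, 128.8] [ 0.509  -0.0528  0.107 ]
```

View pics/w2.png

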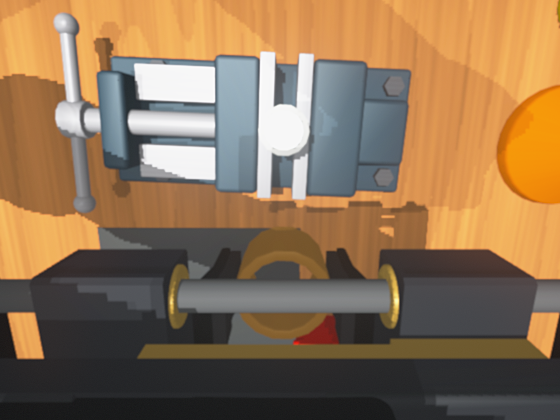

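The wrist view shows the pin tip at (284,129), which is (0.509, -0.053). The bushing is held level at (285,285).

Call:
step_arm:
  rows:
    - {"tx": 3,"ty": 0,"tz": 0,"wx": 0,"wy": 0,"wz": 0,"claw": 3.5}
    - {"tx": 6.6,"ty": 0,"tz": 0,"wx": 0,"wy": 0,"wz": 0,"claw": 3.5}
    - {"tx": 6.6,"ty": 0,"tz": 1.5,"wx": 0,"wy": 0,"wz": 0,"claw": 3.5}
    - {"tx": 6.6,"ty": 0,"tz": 3.3,"wx": 0,"wy": 0,"wz": 0,"claw": 3.5}
    - {"tx": 6.6,"ty": 0,"tz": 3.3,"wx": 0,"wy": 0,"wz": 0,"claw": 3.5}
    - {"tx": 6.6,"ty": 0,"tz": 3.3,"wx": 0,"wy": 0,"wz": 0,"claw": 3.5}

```text
t: 7.45
ee_pos: [0.5091, -0.0551, 0.1265]
orientation: [-0.0, 0.708, 0.706, -0.0]
contact_force: [0.6, 0.5, -1.7]
opening: 0.469
gripper_force: 25.0
```

Call:
step_arm:
  rows:
    - {"tx": 0.15,"ty": 0,"tz": 0,"wx": 0,"wy": 0,"wz": 0,"claw": 3.5}
    - {"tx": 0.15,"ty": 0,"tz": 0.4,"wx": 0,"wy": 0,"wz": 0,"claw": 3.5}
    - {"tx": 0.15,"ty": 0,"tz": 0.8,"wx": 0,"wy": 0,"wz": 0,"claw": 3.5}
    - {"tx": 0.15,"ty": 0,"tz": 1.2,"wx": 0,"wy": 0,"wz": 0,"claw": 3.5}
    - {"tx": 0.15,"ty": 0,"tz": 1.6,"wx": 0,"wy": 0,"wz": 0,"claw": 3.5}
    - {"tx": 0.15,"ty": 0,"tz": 1.6,"wx": 0,"wy": 0,"wz": 0,"claw": 3.5}

```text
t: 8.05
ee_pos: [0.5092, -0.0522, 0.1098]
orientation: [-0.0, 0.707, 0.707, -0.001]
contact_force: [0.3, 0.2, -2.8]
opening: 0.47
gripper_force: 25.0
```

Call:
step_arm:
  rows:
    - {"tx": -0.05,"ty": 0,"tz": 0.7,"wx": 0,"wy": 0,"wz": 0,"claw": 3.5}
    - {"tx": -0.05,"ty": 0,"tz": 1.4,"wx": 0,"wy": 0,"wz": 0,"claw": 3.5}
    - {"tx": -0.05,"ty": 0,"tz": 2.1,"wx": 0,"wy": 0,"wz": 0,"claw": 3.5}
    - {"tx": -0.05,"ty": 0,"tz": 2.8,"wx": 0,"wy": 0,"wz": 0,"claw": 3.5}
    - {"tx": -0.05,"ty": 0,"tz": 3.4,"wx": 0,"wy": 0,"wz": 0,"claw": 3.5}
    - {"tx": -0.05,"ty": 0,"tz": 3.6,"wx": 0,"wy": 0,"wz": 0,"claw": 3.5}
    - {"tx": -0.05,"ty": 0,"tz": 3.7,"wx": 0,"wy": 0,"wz": 0,"claw": 3.5}
    - {"tx": -0.05,"ty": 0,"tz": 3.7,"wx": 0,"wy": 0,"wz": 0,"claw": 3.5}

```text
t: 8.85
ee_pos: [0.5098, -0.0528, 0.0735]
orientation: [0.0, 0.707, 0.707, 0.0]
contact_force: [0.3, 0.6, -1.7]
opening: 0.47
gripper_force: 25.0
```

Call:
step_arm:
  rows:
    - {"tx": 0,"ty": 0,"tz": 0.1,"wx": 0,"wy": 0,"wz": 0,"claw": 3.5}
    - {"tx": 0,"ty": 0,"tz": 0.2,"wx": 0,"wy": 0,"wz": 0,"claw": 3.5}
    - {"tx": 0,"ty": 0,"tz": 0.2,"wx": 0,"wy": 0,"wz": 0,"claw": 3.5}

```text
t: 9.15
ee_pos: [0.5099, -0.0528, 0.072]
orientation: [0.0, 0.707, 0.707, 0.0]
contact_force: [-1.5, -0.2, 3.3]
opening: 0.472
gripper_force: 25.0
```

Call:
step_arm:
  rows:
    - {"tx": 0,"ty": 0,"tz": -2,"wx": 0,"wy": 0,"wz": 0,"claw": 3.5}
    - {"tx": 0,"ty": 0,"tz": -5,"wx": 0,"wy": 0,"wz": 0,"claw": 3.5}
    - {"tx": 0,"ty": 0,"tz": -9,"wx": 0,"wy": 0,"wz": 0,"claw": 3.5}
    - {"tx": 4,"ty": 0,"tz": -11,"wx": 0,"wy": 0,"wz": 3,"claw": 3.5}
    - {"tx": 8,"ty": 0,"tz": -11,"wx": 0,"wy": 0,"wz": 6.2,"claw": 3.5}
    - {"tx": 12,"ty": -0.2,"tz": -11,"wx": 0,"wy": 0,"wz": 6.2,"claw": 3.5}
    - {"tx": 16,"ty": -0.2,"tz": -11,"wx": 0,"wy": 0,"wz": 6.2,"claw": 3.5}
    - {"tx": 20.4,"ty": -0.2,"tz": -11,"wx": 0,"wy": 0,"wz": 6.2,"claw": 3.5}

```text
t: 9.95
ee_pos: [0.5073, 0.1523, 0.1817]
orientation: [0.0, 0.745, 0.668, 0.0]
contact_force: [0.9, 0.5, -1.7]
opening: 0.47
gripper_force: 25.0
```

```bash
python3 - <<'E'
from h import *
np.set_printoptions(precision=4,suppress=True)
o=r.get_obs(); print(o["ee_pos"],o["orientation"],o["opening"],o["contact_force"])
s=snap("side"); s2=snap("scene"); P=cloud(s); I=s["img"].astype(int); ok=s["depth"]>0
m=ok&(P[...,2]>.02)&(P[...,2]<.062)&(I[...,2]-I[...,0]>40)&(P[...,0]>.4)&(P[...,0]<.66)&(P[...,1]>.05)&(P[...,1]<.5)
p=P[m][:,:2].astype(np.float32); print(cv2.minAreaRect(p))
v=np.hstack([s["img"][150:400,150:420],s2["img"][140:390,190:400]]); cv2.imwrite("pics/c.png",cv2.resize(v[...,::-1],None,fx=1.6,fy=1.6,interpolation=2))
E
```

```text
[0.5073 0.1523 0.1817] [0.     0.7445 0.6676 0.0003] 0.4704789530621215 [ 0.9435  0.5107 -1.7023]
((0.5196864604949951, 0.27293306589126587), (0.3410770297050476, 0.16872794926166534), 84.0284652709961)
```

View pics/c.png

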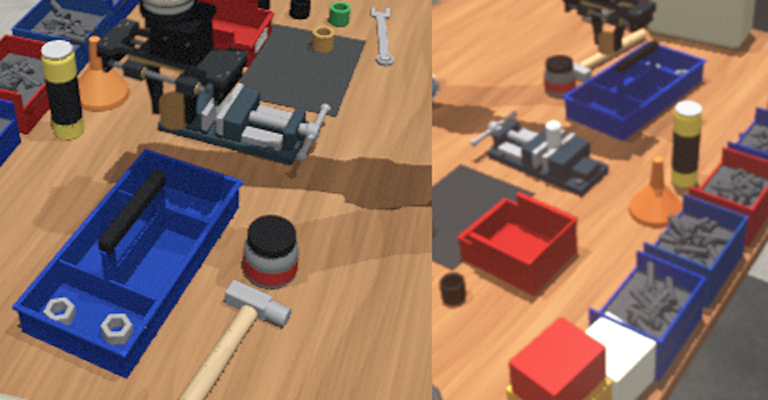

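The bushing is held over the empty pocket, at about (170,110) in the left image. The tote and the other things have not moved.

Call:
step_arm:
  rows:
    - {"tx": -0.3,"ty": 0,"tz": 3,"wx": 0,"wy": 0,"wz": 0,"claw": 3.5}
    - {"tx": -0.3,"ty": 0,"tz": 6,"wx": 0,"wy": 0,"wz": 0,"claw": 3.5}
    - {"tx": -0.3,"ty": 0,"tz": 9,"wx": 0,"wy": 0,"wz": 0,"claw": 3.5}
    - {"tx": -0.3,"ty": 0,"tz": 12,"wx": 0,"wy": 0,"wz": 0,"claw": 3.5}
    - {"tx": -0.3,"ty": 0,"tz": 14,"wx": 0,"wy": 0,"wz": 0,"claw": 3.5}
    - {"tx": -0.3,"ty": 0,"tz": 15,"wx": 0,"wy": 0,"wz": 0,"claw": 3.5}
    - {"tx": -0.3,"ty": 0,"tz": 15.5,"wx": 0,"wy": 0,"wz": 0,"claw": 3.5}
    - {"tx": -0.3,"ty": 0,"tz": 16,"wx": 0,"wy": 0,"wz": 0,"claw": 3.5}

```text
t: 10.85
ee_pos: [0.5081, 0.1482, 0.0219]
orientation: [0.0, 0.744, 0.668, 0.001]
contact_force: [0.0, -0.6, -1.2]
opening: 0.473
gripper_force: 25.0
```

Lower the last 7 mm, then release.

Call:
step_arm:
  rows:
    - {"tx": 0,"ty": 0,"tz": 0.3,"wx": 0,"wy": 0,"wz": 0,"claw": 3.5}
    - {"tx": 0,"ty": 0,"tz": 0.6,"wx": 0,"wy": 0,"wz": 0,"claw": 3.5}
    - {"tx": 0,"ty": 0,"tz": 0.7,"wx": 0,"wy": 0,"wz": 0,"claw": 3.5}
    - {"tx": 0,"ty": 0,"tz": 0.7,"wx": 0,"wy": 0,"wz": 0,"claw": 6.5}
    - {"tx": 0,"ty": 0,"tz": 0.7,"wx": 0,"wy": 0,"wz": 0,"claw": 6.5}
    - {"tx": 0,"ty": 0,"tz": 0.7,"wx": 0,"wy": 0,"wz": 0,"claw": 6.5}
    - {"tx": 0,"ty": 0,"tz": 0.7,"wx": 0,"wy": 0,"wz": 0,"claw": 6.5}

```text
t: 11.55
ee_pos: [0.5075, 0.1483, 0.0148]
orientation: [0.0, 0.744, 0.668, 0.0]
contact_force: [-0.0, 0.6, 0.1]
opening: 0.713
gripper_force: 0.0
```

Call:
step_arm:
  rows:
    - {"tx": 0,"ty": 0,"tz": -4,"wx": 0,"wy": 0,"wz": 0,"claw": 6.5}
    - {"tx": 0,"ty": 0,"tz": -8,"wx": 0,"wy": 0,"wz": 0,"claw": 7.5}
    - {"tx": 0,"ty": 0,"tz": -12,"wx": 0,"wy": 0,"wz": 0,"claw": 7.5}
    - {"tx": -4,"ty": -0.3,"tz": -15,"wx": 0,"wy": 0,"wz": -3,"claw": 7.5}
    - {"tx": -8,"ty": -0.7,"tz": -17,"wx": 0,"wy": 0,"wz": -6.2,"claw": 7.5}
    - {"tx": -13,"ty": -1,"tz": -17,"wx": 0,"wy": 0,"wz": -6.2,"claw": 7.5}
    - {"tx": -18,"ty": -1.5,"tz": -17,"wx": 0,"wy": 0,"wz": -6.2,"claw": 7.5}
    - {"tx": -23,"ty": -2,"tz": -17,"wx": 0,"wy": 0,"wz": -6.2,"claw": 7.5}

```text
t: 12.35
ee_pos: [0.4622, -0.0794, 0.185]
orientation: [0.0, 0.707, 0.707, 0.001]
contact_force: [1.7, -0.8, -0.4]
opening: 0.862
gripper_force: 0.0
```

Call:
step_arm:
  rows:
    - {"tx": -5,"ty": -1,"tz": 0,"wx": 0,"wy": 0,"wz": 0,"claw": 7.5}
    - {"tx": -10,"ty": -2,"tz": 0,"wx": 0,"wy": 0,"wz": 0,"claw": 7.5}
    - {"tx": -15,"ty": -3,"tz": 0,"wx": 0,"wy": 0,"wz": 0,"claw": 7.5}
    - {"tx": -20,"ty": -4,"tz": 1,"wx": 0,"wy": 0,"wz": 0,"claw": 7.5}
    - {"tx": -24,"ty": -5,"tz": 3,"wx": 0,"wy": 0,"wz": 0,"claw": 7.5}
    - {"tx": -26,"ty": -5,"tz": 5,"wx": 0,"wy": 0,"wz": 0,"claw": 7.5}
    - {"tx": -26,"ty": -5,"tz": 6,"wx": 0,"wy": 0,"wz": 0,"claw": 7.5}
    - {"tx": -26,"ty": -5,"tz": 6,"wx": 0,"wy": 0,"wz": 0,"claw": 7.5}

```text
t: 13.15
ee_pos: [0.4118, -0.3368, 0.1231]
orientation: [-0.002, 0.707, 0.707, -0.0]
contact_force: [0.3, 0.9, 0.8]
opening: 0.865
gripper_force: 0.0
```

```bash
python3 - <<'E'
from h import *
np.set_printoptions(precision=4,suppress=True)
s=snap("wrist"); P=cloud(s); I=s["img"].astype(int); ok=s["depth"]>0
print(r.get_obs()["ee_pos"])
m=near(P,.4125,-.346,.045)&ok&(P[...,2]>.028)&(P[...,2]<.05)&(I[...,0]-I[...,2]>45)
p=P[m]; c=circ(p); d=np.hypot(p[:,0]-c[0],p[:,1]-c[1]); print(len(p),c,p.min(0),p.max(0),np.percentile(d,[1,5,50,95,99]))
E
```

```text
[ 0.4128 -0.3365  0.124 ]
1526 [ 0.4102 -0.3456  0.0172] [ 0.3893 -0.3677  0.028 ] [ 0.4305 -0.3259  0.037 ] [0.0131 0.0137 0.0173 0.0203 0.021 ]
```

Call:
step_arm:
  rows:
    - {"tx": -0.9,"ty": -0.2,"tz": 2,"wx": 0,"wy": 0,"wz": 0,"claw": 7.5}
    - {"tx": -0.9,"ty": -0.2,"tz": 5,"wx": 0,"wy": 0,"wz": 0,"claw": 7.5}
    - {"tx": -0.9,"ty": -0.2,"tz": 8,"wx": 0,"wy": 0,"wz": 0,"claw": 7.5}
    - {"tx": -0.9,"ty": -0.2,"tz": 10.5,"wx": 0,"wy": 0,"wz": 0,"claw": 7.5}
    - {"tx": -0.9,"ty": -0.2,"tz": 11.3,"wx": 0,"wy": 0,"wz": 0,"claw": 7.5}
    - {"tx": -0.9,"ty": -0.2,"tz": 11.3,"wx": 0,"wy": 0,"wz": 0,"claw": 6}
    - {"tx": -0.9,"ty": -0.2,"tz": 11.3,"wx": 0,"wy": 0,"wz": 0,"claw": 3.5}
    - {"tx": -0.9,"ty": -0.2,"tz": 11.3,"wx": 0,"wy": 0,"wz": 0,"claw": 3.5}

```text
t: 14.0
ee_pos: [0.4119, -0.3472, 0.013]
orientation: [0.001, 0.707, 0.707, 0.0]
contact_force: [0.2, 0.8, 0.7]
opening: 0.671
gripper_force: 0.0
```

Call:
step_arm:
  rows:
    - {"tx": 0,"ty": 0,"tz": 0,"wx": 0,"wy": 0,"wz": 0,"claw": 3.5}
    - {"tx": 0,"ty": 0,"tz": 0,"wx": 0,"wy": 0,"wz": 0,"claw": 3.5}
    - {"tx": 0,"ty": 0,"tz": 0,"wx": 0,"wy": 0,"wz": 0,"claw": 3.5}
    - {"tx": 0,"ty": 0,"tz": 0,"wx": 0,"wy": 0,"wz": 0,"claw": 3.5}
    - {"tx": 0,"ty": 0,"tz": 0,"wx": 0,"wy": 0,"wz": 0,"claw": 3.5}

```text
t: 14.5
ee_pos: [0.4111, -0.3469, 0.0121]
orientation: [0.0, 0.707, 0.707, 0.0]
contact_force: [-0.8, 1.5, 6.9]
opening: 0.48
gripper_force: 25.0
```

Call:
step_arm:
  rows:
    - {"tx": 0,"ty": 0,"tz": -3,"wx": 0,"wy": 0,"wz": 0,"claw": 3.5}
    - {"tx": 0,"ty": 0,"tz": -7,"wx": 0,"wy": 0,"wz": 0,"claw": 3.5}
    - {"tx": 2,"ty": 1,"tz": -11,"wx": 0,"wy": 0,"wz": 0,"claw": 3.5}
    - {"tx": 6,"ty": 2.5,"tz": -13,"wx": 0,"wy": 0,"wz": 0,"claw": 3.5}
    - {"tx": 11,"ty": 4,"tz": -14,"wx": 0,"wy": 0,"wz": 0,"claw": 3.5}
    - {"tx": 15,"ty": 5,"tz": -14,"wx": 0,"wy": 0,"wz": 0,"claw": 3.5}
    - {"tx": 19,"ty": 6.5,"tz": -14,"wx": 0,"wy": 0,"wz": 0,"claw": 3.5}
    - {"tx": 23,"ty": 8,"tz": -14,"wx": 0,"wy": 0,"wz": 0,"claw": 3.5}

```text
t: 15.3
ee_pos: [0.4905, -0.1147, 0.1513]
orientation: [-0.0, 0.707, 0.707, 0.0]
contact_force: [0.8, 0.3, -2.2]
opening: 0.477
gripper_force: 25.0
```

Call:
step_arm:
  rows:
    - {"tx": 3,"ty": 1,"tz": 0,"wx": 0,"wy": 0,"wz": 0,"claw": 3.5}
    - {"tx": 6.3,"ty": 1.8,"tz": 0,"wx": 0,"wy": 0,"wz": 0,"claw": 3.5}
    - {"tx": 6.3,"ty": 1.8,"tz": 0.7,"wx": 0,"wy": 0,"wz": 0,"claw": 3.5}
    - {"tx": 6.3,"ty": 1.8,"tz": 1.5,"wx": 0,"wy": 0,"wz": 0,"claw": 3.5}
    - {"tx": 6.3,"ty": 1.8,"tz": 2.2,"wx": 0,"wy": 0,"wz": 0,"claw": 3.5}
    - {"tx": 6.3,"ty": 1.8,"tz": 2.2,"wx": 0,"wy": 0,"wz": 0,"claw": 3.5}
    - {"tx": 6.3,"ty": 1.8,"tz": 2.2,"wx": 0,"wy": 0,"wz": 0,"claw": 3.5}

```text
t: 16.0
ee_pos: [0.5083, -0.055, 0.1293]
orientation: [-0.0, 0.708, 0.706, -0.0]
contact_force: [-0.5, -0.1, -2.4]
opening: 0.477
gripper_force: 25.0
```

Call:
step_arm:
  rows:
    - {"tx": 0.1,"ty": 0.1,"tz": 0.3,"wx": 0,"wy": 0,"wz": 0,"claw": 3.5}
    - {"tx": 0.1,"ty": 0.1,"tz": 0.6,"wx": 0,"wy": 0,"wz": 0,"claw": 3.5}
    - {"tx": 0.1,"ty": 0.1,"tz": 0.9,"wx": 0,"wy": 0,"wz": 0,"claw": 3.5}
    - {"tx": 0.1,"ty": 0.1,"tz": 1.1,"wx": 0,"wy": 0,"wz": 0,"claw": 3.5}
    - {"tx": 0.1,"ty": 0.1,"tz": 1.2,"wx": 0,"wy": 0,"wz": 0,"claw": 3.5}
    - {"tx": 0.1,"ty": 0.1,"tz": 1.2,"wx": 0,"wy": 0,"wz": 0,"claw": 3.5}

```text
t: 16.6
ee_pos: [0.5097, -0.0528, 0.1174]
orientation: [-0.0, 0.707, 0.707, -0.0]
contact_force: [-0.5, 0.1, -1.1]
opening: 0.48
gripper_force: 25.0
```

Call:
step_arm:
  rows:
    - {"tx": -0.1,"ty": -0.05,"tz": 0.1,"wx": 0,"wy": 0,"wz": 0,"claw": 3.5}
    - {"tx": -0.1,"ty": -0.05,"tz": 0.2,"wx": 0,"wy": 0,"wz": 0,"claw": 3.5}
    - {"tx": -0.1,"ty": -0.05,"tz": 0.25,"wx": 0,"wy": 0,"wz": 0,"claw": 3.5}
    - {"tx": -0.1,"ty": -0.05,"tz": 0.25,"wx": 0,"wy": 0,"wz": 0,"claw": 3.5}

```text
t: 17.0
ee_pos: [0.5097, -0.0539, 0.116]
orientation: [-0.0, 0.707, 0.707, 0.001]
contact_force: [-2.3, 1.2, 6.0]
opening: 0.482
gripper_force: 25.0
```

Call:
step_arm:
  rows:
    - {"tx": 0,"ty": 0,"tz": 0.1,"wx": 0,"wy": 0,"wz": 0,"claw": 3.5}
    - {"tx": 0,"ty": 0,"tz": 0.1,"wx": 0,"wy": 0,"wz": 0,"claw": 3.5}
    - {"tx": 0,"ty": 0,"tz": 0.1,"wx": 0,"wy": 0,"wz": 0,"claw": 3.5}

```text
t: 17.3
ee_pos: [0.5097, -0.0539, 0.1158]
orientation: [-0.0, 0.707, 0.707, 0.001]
contact_force: [-4.0, 1.2, 14.6]
opening: 0.479
gripper_force: 25.0
```

Call:
step_arm:
  rows:
    - {"tx": 0,"ty": 0,"tz": -2,"wx": 0,"wy": 0,"wz": 0,"claw": 3.5}
    - {"tx": 0,"ty": 0,"tz": -5,"wx": 0,"wy": 0,"wz": 0,"claw": 3.5}
    - {"tx": -4,"ty": 1.5,"tz": -7,"wx": 0,"wy": 0,"wz": 0,"claw": 3.5}
    - {"tx": -8,"ty": 3,"tz": -7,"wx": 0,"wy": 0,"wz": 0,"claw": 3.5}
    - {"tx": -12,"ty": 4.5,"tz": -7,"wx": 0,"wy": 0,"wz": 0,"claw": 3.5}
    - {"tx": -16.5,"ty": 6,"tz": -7,"wx": 0,"wy": 0,"wz": 0,"claw": 3.5}
    - {"tx": -21,"ty": 8,"tz": -7,"wx": 0,"wy": 0,"wz": 0,"claw": 3.5}
    - {"tx": -24.9,"ty": 9.5,"tz": -7,"wx": 0,"wy": 0,"wz": 0,"claw": 3.5}

```text
t: 18.1
ee_pos: [0.605, -0.3049, 0.1835]
orientation: [0.0, 0.707, 0.707, -0.0]
contact_force: [-0.3, 0.5, -2.0]
opening: 0.479
gripper_force: 25.0
```

```bash
python3 - <<'E'
from h import *
np.set_printoptions(precision=4,suppress=True)
s=snap("wrist"); save(s,"w3"); P=cloud(s); I=s["img"].astype(int); ok=s["depth"]>0
print(r.get_obs()["ee_pos"])
red=ok&(I[...,0]-I[...,1]>60)&(I[...,0]-I[...,2]>60)&(I[...,1]<90)
for a,b in ((.062,.09),(.03,.09),(-.005,.015)):
    p=P[red&(P[...,2]>a)&(P[...,2]<b)&near(P,.6,-.3,.16)]; print(len(p),p.min(0) if len(p) else 0,p.max(0) if len(p) else 0, cv2.minAreaRect(p[:,:2].astype(np.float32)) if len(p)>5 else 0)
E
```

```text
[ 0.6051 -0.3134  0.1841]
2379 [ 0.5532 -0.3642  0.062 ] [ 0.6815 -0.233   0.0759] ((0.6158953309059143, -0.2995031476020813), (0.129898801445961, 0.12871886789798737), 88.44768524169922)
6391 [ 0.5153 -0.3669  0.03  ] [ 0.6815 -0.233   0.0759] ((0.5981606841087341, -0.3004452586174011), (0.1327432096004486, 0.1641240119934082), 88.44768524169922)
17698 [ 0.505  -0.3938 -0.0028] [ 0.702  -0.2403  0.015 ] ((0.6055911183357239, -0.3185707926750183), (0.14942944049835205, 0.19406287372112274), 87.16590881347656)
```

View pics/w3.png

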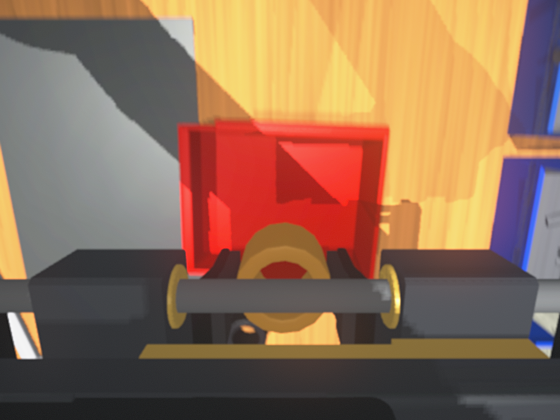

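The bin lies open below at (285,200), centre about (0.600, -0.300), and the bushing is still held.

Call:
step_arm:
  rows:
    - {"tx": 0,"ty": -0.4,"tz": 0,"wx": 0,"wy": 0,"wz": 0,"claw": 3.5}
    - {"tx": 0,"ty": -0.4,"tz": 2,"wx": 0,"wy": 0,"wz": 0,"claw": 3.5}
    - {"tx": 0,"ty": -0.4,"tz": 5,"wx": 0,"wy": 0,"wz": 0,"claw": 3.5}
    - {"tx": 0,"ty": -0.4,"tz": 6,"wx": 0,"wy": 0,"wz": 0,"claw": 3.5}
    - {"tx": 0,"ty": -0.4,"tz": 6,"wx": 0,"wy": 0,"wz": 0,"claw": 3.5}

```text
t: 18.65
ee_pos: [0.5993, -0.3006, 0.1221]
orientation: [-0.002, 0.707, 0.708, -0.0]
contact_force: [-0.3, 0.8, -2.0]
opening: 0.48
gripper_force: 25.0
```

Call:
step_arm:
  rows:
    - {"tx": 0,"ty": 0,"tz": 3,"wx": 0,"wy": 0,"wz": 0,"claw": 3.5}
    - {"tx": 0,"ty": 0,"tz": 6,"wx": 0,"wy": 0,"wz": 0,"claw": 3.5}
    - {"tx": 0,"ty": 0,"tz": 8.5,"wx": 0,"wy": 0,"wz": 0,"claw": 3.5}
    - {"tx": 0,"ty": 0,"tz": 10,"wx": 0,"wy": 0,"wz": 0,"claw": 3.5}
    - {"tx": 0,"ty": 0,"tz": 10.4,"wx": 0,"wy": 0,"wz": 0,"claw": 3.5}
    - {"tx": 0,"ty": 0,"tz": 10.4,"wx": 0,"wy": 0,"wz": 0,"claw": 3.5}

```text
t: 19.25
ee_pos: [0.6009, -0.3029, 0.0207]
orientation: [0.0, 0.707, 0.707, 0.0]
contact_force: [-0.9, -0.1, -1.7]
opening: 0.475
gripper_force: 25.0
```

Call:
step_arm:
  rows:
    - {"tx": 0,"ty": 0,"tz": 0.1,"wx": 0,"wy": 0,"wz": 0,"claw": 6.5}
    - {"tx": 0,"ty": 0,"tz": 0.1,"wx": 0,"wy": 0,"wz": 0,"claw": 6.5}
    - {"tx": 0,"ty": 0,"tz": 0.1,"wx": 0,"wy": 0,"wz": 0,"claw": 6.5}
    - {"tx": 0,"ty": 0,"tz": 0.1,"wx": 0,"wy": 0,"wz": 0,"claw": 6.5}
    - {"tx": 0,"ty": 0,"tz": -3,"wx": 0,"wy": 0,"wz": 0,"claw": 6.5}
    - {"tx": 0,"ty": 0,"tz": -7,"wx": 0,"wy": 0,"wz": 0,"claw": 6.5}
    - {"tx": 0,"ty": 0,"tz": -12,"wx": 0,"wy": 0,"wz": 0,"claw": 6.5}
    - {"tx": 0,"ty": 0,"tz": -17,"wx": 0,"wy": 0,"wz": 0,"claw": 6.5}

```text
t: 20.05
ee_pos: [0.5999, -0.3026, 0.1918]
orientation: [-0.0, 0.707, 0.707, -0.0]
contact_force: [1.3, 0.1, -0.2]
opening: 0.746
gripper_force: 0.0
```

Call:
step_arm:
  rows:
    - {"tx": 4,"ty": -0.6,"tz": -2,"wx": 0,"wy": 0,"wz": 0,"claw": 6}
    - {"tx": 9,"ty": -1.2,"tz": -3,"wx": 0,"wy": 0,"wz": 0,"claw": 6}
    - {"tx": 14,"ty": -2,"tz": -3,"wx": 0,"wy": 0,"wz": 0,"claw": 6}
    - {"tx": 19,"ty": -2.8,"tz": -3,"wx": 0,"wy": 0,"wz": 0,"claw": 6}
    - {"tx": 24,"ty": -3.5,"tz": -3,"wx": 0,"wy": 0,"wz": 0,"claw": 6}
    - {"tx": 29,"ty": -4.2,"tz": -3,"wx": 0,"wy": 0,"wz": 0,"claw": 6}
    - {"tx": 34,"ty": -5,"tz": -3,"wx": 0,"wy": 0,"wz": 3,"claw": 6}
    - {"tx": 39,"ty": -5.7,"tz": -3,"wx": 0,"wy": 0,"wz": 6.2,"claw": 6}

```text
t: 20.85
ee_pos: [0.5433, 0.0844, 0.2206]
orientation: [-0.0, 0.745, 0.667, 0.001]
contact_force: [0.6, -0.1, -0.1]
opening: 0.689
gripper_force: 0.0
```

Call:
step_arm:
  rows:
    - {"tx": 4,"ty": -1.5,"tz": 0,"wx": 0,"wy": 0,"wz": 0,"claw": 6}
    - {"tx": 8,"ty": -3,"tz": 0,"wx": 0,"wy": 0,"wz": 0,"claw": 6}
    - {"tx": 11,"ty": -4.3,"tz": 0,"wx": 0,"wy": 0,"wz": 0,"claw": 6}
    - {"tx": 11,"ty": -4.3,"tz": 0,"wx": 0,"wy": 0,"wz": 0,"claw": 6}
    - {"tx": 11,"ty": -4.3,"tz": 0,"wx": 0,"wy": 0,"wz": 0,"claw": 6}

```text
t: 21.35
ee_pos: [0.5128, 0.197, 0.2202]
orientation: [0.0, 0.744, 0.669, 0.0]
contact_force: [-0.6, -0.8, -0.6]
opening: 0.689
gripper_force: 0.0
```

```bash
python3 - <<'E'
from h import *
np.set_printoptions(precision=4,suppress=True)
o=r.get_obs(); print(o["ee_pos"],o["orientation"],o["t"])
s=snap("wrist"); P=cloud(s); I=s["img"].astype(int); ok=s["depth"]>0
m=ok&(P[...,2]>.112)&(P[...,2]<.13)&near(P,.52,.273,.1)
p=P[m][:,:2].astype(np.float32); print(len(p),p.min(0),p.max(0),cv2.minAreaRect(p),P[m][:,2].mean()); b=np.polyfit(p[:,1],p[:,0],1); print("x at y=.273",np.polyval(b,.273),"slope",b[0])
s1=snap("scene"); s2=snap("side")
v=np.hstack([s2["img"][130:400,150:420],s1["img"][150:420,190:330]]); v=cv2.resize(v,None,fx=1.4,fy=1.4,interpolation=2); w=cv2.resize(s["img"],None,fx=.4,fy=.4)
v[-w.shape[0]:,-w.shape[1]:]=w
cv2.imwrite("pics/d.png",v[...,::-1])
E
```

```text
[0.5128 0.197  0.2202] [0.0001 0.7436 0.6686 0.0001] 21.35
5991 [0.5011 0.1983] [0.5353 0.3452] ((0.518196165561676, 0.271594762802124), (0.14634568989276886, 0.020010605454444885), 83.97218322753906) 0.11872561270987217
x at y=.273 0.5183772912306416 slope 0.10349054209661498
```

View pics/d.png

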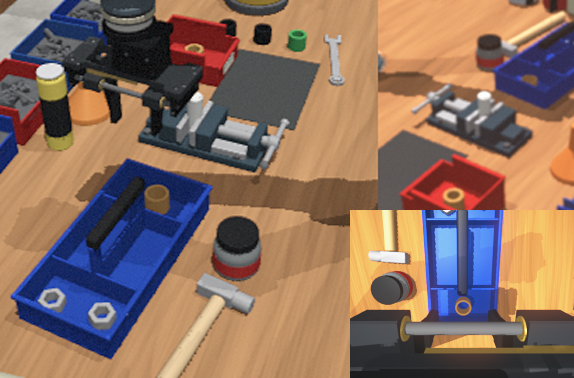

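The side view shows the bronze bushing standing in the tote pocket at (157,199) and the other one in the red bin at (194,49). The rest is undisturbed. The grip is free at (115,212).

Call:
step_arm:
  rows:
    - {"tx": 4,"ty": -0.3,"tz": 0,"wx": 0,"wy": 0,"wz": 0,"claw": 6}
    - {"tx": 7.7,"ty": -0.3,"tz": 0,"wx": 0,"wy": 0,"wz": 0,"claw": 6}
    - {"tx": 7.7,"ty": -0.3,"tz": 2,"wx": 0,"wy": 0,"wz": 0,"claw": 6}
    - {"tx": 7.7,"ty": -0.3,"tz": 5,"wx": 0,"wy": 0,"wz": 0,"claw": 6}
    - {"tx": 7.7,"ty": -0.3,"tz": 8,"wx": 0,"wy": 0,"wz": 0,"claw": 6}
    - {"tx": 7.7,"ty": -0.3,"tz": 11,"wx": 0,"wy": 0,"wz": 0,"claw": 6}
    - {"tx": 7.7,"ty": -0.3,"tz": 12.9,"wx": 0,"wy": 0,"wz": 0,"claw": 6}
    - {"tx": 7.7,"ty": -0.3,"tz": 12.9,"wx": 0,"wy": 0,"wz": 0,"claw": 6}

```text
t: 22.3
ee_pos: [0.5171, 0.2712, 0.0886]
orientation: [-0.0, 0.745, 0.667, -0.003]
contact_force: [-0.3, -0.4, 0.1]
opening: 0.686
gripper_force: 0.0
```

Call:
step_arm:
  rows:
    - {"tx": 0,"ty": 0,"tz": 0,"wx": 0,"wy": 0,"wz": 0,"claw": 3.5}
    - {"tx": 0,"ty": 0,"tz": 0,"wx": 0,"wy": 0,"wz": 0,"claw": 2.6}
    - {"tx": 0,"ty": 0,"tz": 0,"wx": 0,"wy": 0,"wz": 0,"claw": 2.6}
    - {"tx": 0,"ty": 0,"tz": 0,"wx": 0,"wy": 0,"wz": 0,"claw": 1}
    - {"tx": 0,"ty": 0,"tz": 0,"wx": 0,"wy": 0,"wz": 0,"claw": 1}
    - {"tx": 0,"ty": 0,"tz": 0,"wx": 0,"wy": 0,"wz": 0,"claw": 1}
    - {"tx": 0,"ty": 0,"tz": 0,"wx": 0,"wy": 0,"wz": 0,"claw": 1}
    - {"tx": 0,"ty": 0,"tz": 0,"wx": 0,"wy": 0,"wz": 0,"claw": 1}
  force: 60

```text
t: 23.1
ee_pos: [0.5188, 0.2737, 0.0914]
orientation: [0.0, 0.744, 0.668, 0.001]
contact_force: [0.6, 0.8, 2.2]
opening: 0.222
gripper_force: 60.0
```

Call:
step_arm:
  rows:
    - {"tx": 0,"ty": 0,"tz": -0.3,"wx": 0,"wy": 0,"wz": 0,"claw": 1}
    - {"tx": 0,"ty": 0,"tz": -0.8,"wx": 0,"wy": 0,"wz": 0,"claw": 1}
    - {"tx": 0,"ty": 0,"tz": -1.5,"wx": 0,"wy": 0,"wz": 0,"claw": 1}
    - {"tx": 0,"ty": 0,"tz": -2.4,"wx": 0,"wy": 0,"wz": 0,"claw": 1}
    - {"tx": 0,"ty": 0,"tz": -3.3,"wx": 0,"wy": 0,"wz": 0,"claw": 1}
    - {"tx": 0,"ty": 0,"tz": -4.2,"wx": 0,"wy": 0,"wz": 0,"claw": 1}
    - {"tx": 0,"ty": 0,"tz": -4.8,"wx": 0,"wy": 0,"wz": 0,"claw": 1}
    - {"tx": 0,"ty": 0,"tz": -5,"wx": 0,"wy": 0,"wz": 0,"claw": 1}

```text
t: 23.9
ee_pos: [0.5188, 0.2737, 0.1421]
orientation: [0.0, 0.744, 0.668, 0.001]
contact_force: [0.4, -0.2, -7.1]
opening: 0.22
gripper_force: 60.0
```

Call:
step_arm:
  rows:
    - {"tx": 0,"ty": 0,"tz": -0.4,"wx": 0,"wy": 0,"wz": 0,"claw": 1}
    - {"tx": 0,"ty": 0,"tz": -1.2,"wx": 0,"wy": 0,"wz": 0,"claw": 1}
    - {"tx": 0,"ty": 0,"tz": -2.2,"wx": 0,"wy": 0,"wz": 0,"claw": 1}
    - {"tx": 0,"ty": 0,"tz": -3.2,"wx": 0,"wy": 0,"wz": 0,"claw": 1}
    - {"tx": 0,"ty": 0,"tz": -4.2,"wx": 0,"wy": 0,"wz": 0,"claw": 1}
    - {"tx": 0,"ty": 0,"tz": -4.9,"wx": 0,"wy": 0,"wz": 0,"claw": 1}
    - {"tx": 0,"ty": 0,"tz": -5.2,"wx": 0,"wy": 0,"wz": 0,"claw": 1}
    - {"tx": 0,"ty": 0,"tz": -5.3,"wx": 0,"wy": 0,"wz": 0,"claw": 1}

```text
t: 24.7
ee_pos: [0.5184, 0.2736, 0.1945]
orientation: [-0.0, 0.744, 0.668, 0.0]
contact_force: [0.6, -0.5, -7.5]
opening: 0.224
gripper_force: 60.0
```

Call:
step_arm:
  rows:
    - {"tx": 0,"ty": 0,"tz": 0,"wx": 0,"wy": 0,"wz": 0,"claw": 1}
    - {"tx": 0,"ty": 0,"tz": 0,"wx": 0,"wy": 0,"wz": 0,"claw": 1}
    - {"tx": 0,"ty": 0,"tz": 0,"wx": 0,"wy": 0,"wz": 0,"claw": 1}
    - {"tx": 0,"ty": 0,"tz": 0,"wx": 0,"wy": 0,"wz": 0,"claw": 1}
    - {"tx": 0,"ty": 0,"tz": 0,"wx": 0,"wy": 0,"wz": 0,"claw": 1}

```text
t: 25.2
ee_pos: [0.5182, 0.2734, 0.1938]
orientation: [-0.0, 0.744, 0.668, -0.0]
contact_force: [0.5, -0.2, -8.0]
opening: 0.224
gripper_force: 60.0
```

```bash
python3 - <<'E'
from h import *
np.set_printoptions(precision=4,suppress=True)
o=r.get_obs(); print(o["ee_pos"],o["contact_force"],o["ft_torque"],o["t"])
for n in ("side","scene"):
    s=snap(n); P=cloud(s); I=s["img"].astype(int); ok=s["depth"]>0
    m=ok&(P[...,2]>.135)&(P[...,2]<.175)&(I[...,2]-I[...,0]>40)&near(P,.52,.27,.21)
    p=P[m]; yy=p[:,1]; rim=[]
    for lo in np.arange(.1,.45,.05):
        k=p[(yy>lo)&(yy<lo+.05)]
        if len(k)>10: rim.append((round(lo,2),round(float(np.percentile(k[:,2],97)),4)))
    print(n,rim)
    if n=="side": a=s["img"]
v=np.hstack([a[120:400,130:420],s["img"][120:400,190:400]]); cv2.imwrite("pics/e.png",cv2.resize(v[...,::-1],None,fx=1.5,fy=1.5,interpolation=2))
print(r.get_obs()["ee_pos"])
E
```

```text
[0.5182 0.2734 0.1938] [ 0.5132 -0.1688 -7.989 ] [-0.1563  0.0242  0.0019] 25.2
side [(np.float64(0.1), 0.1615), (np.float64(0.15), 0.161), (np.float64(0.2), 0.1686), (np.float64(0.25), 0.1611), (np.float64(0.3), 0.1675), (np.float64(0.35), 0.1607), (np.float64(0.4), 0.1608)]
scene [(np.float64(0.1), 0.1592), (np.float64(0.15), 0.1618), (np.float64(0.2), 0.1672), (np.float64(0.25), 0.1578), (np.float64(0.3), 0.1688), (np.float64(0.35), 0.1597), (np.float64(0.4), 0.1592)]
[0.5183 0.2735 0.194 ]
```

View pics/e.png

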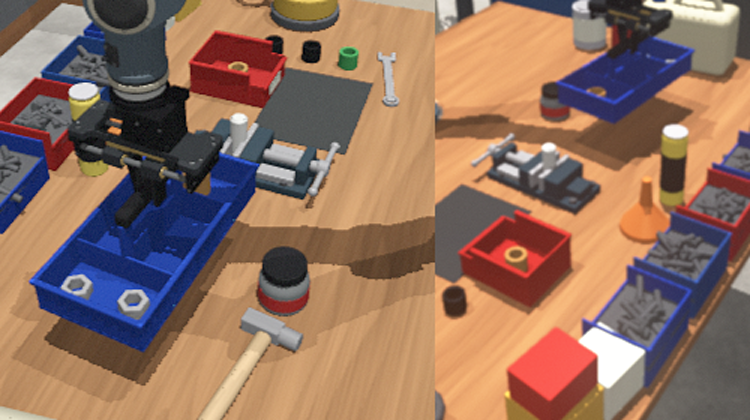

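The picture shows the tote hanging level about 10 cm up, its rim at 0.161 m at both ends. The nuts are in it at (77,286) and (133,300), the bushing at (203,178), and the scrap bushing is in the red bin.

```bash
python3 -c "
from bench import r
print(r.close_job())"
```

```text
the job is handed in; nothing more can be done
None
```

The job is handed in: the bushing that slid down to the jaws is in the tote's end pocket, and the one that stopped on the pin's tip is in the red scrap bin. The gripper holds the tote level and still about 10 cm above the bench, with the bushing and both nuts in it. It took about 25 s of the 69 s allowed, and the last pictures show the other things undisturbed.

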